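# Strip the felt polishing wheel from its storage bar

### The job

Two small bench stands each carry a polishing wheel on a horizontal bar behind a square stop collar. At the stand with the thick plain felt wheel (not the thin black brush wheel), slide the stop collar off the free end of the bar and put it in the open metal tray; then slide the felt wheel off the same bar and put it in the tray too. Let go of both so that they rest in the tray.

Things in the scene. Friction and masses are not known exactly. Their poses are not given: they have to be found in the camera images.
- collar_center (a point): Centre of the stop collar to take off: a dark steel block, 30 x 30 mm square, 24 mm long along the bar (its own x axis), with a 20 mm bore. It hangs loosely on the bar (its centre about 4 mm below the bar's axis), sides upright, and slides freely; it sits between the wheel and the bar's free end, 20 mm or more of bare bar away from the wheel. About 80 g.
- wheel_center (a point): Centre of the felt wheel: an off-white hard plain disc, 50 mm in diameter, 24 mm thick along the bar (its own x axis), bore 21 mm. It hangs loosely (centre 4 to 5 mm below the bar's axis) behind the collar and slides freely. About 50 g. A second, like stand carries a like collar and a brush wheel (58 mm in diameter, thin black bristles on a wooden hub): not part of the job.
- bar_tip (a point): Centre of the free end of the level, fixed steel bar, on its axis, 100 mm above the worktop; bar 12 mm in diameter, 122 mm of it free. This point's x axis runs along the bar from the free end to the upright (parts slide off towards -x), z is up. The stand is fixed: base plate 160 x 60 x 12 mm under the bar; upright 34 mm wide, 115 mm high, beginning 128 mm from the free end.
- tray: Open aluminium tray, 170 mm along its x, 160 mm along its y, 25 mm high, walls and floor 4 mm thick, fixed to the worktop. Its origin is the centre of its underside, on the worktop.
Not all that is in view belongs to the job. What is shaped like the part that bears collar_center but purple or red is not meant.

How it is judged (in metres and radians):
On the way, in this order (a step that is already met when the one before it is completed fails the run):
1. the stop collar is in the tray while the felt wheel is still on its bar (x of collar_center in the frame of tray between -0.08 and 0.08 m and y of collar_center in the frame of tray between -0.075 and 0.075 m and z of collar_center in the frame of tray below 0.05 m and x of wheel_center in the frame of bar_tip above 0 m and distance between wheel_center and bar_tip below 0.13 m), for 0.2 s.
2. the felt wheel is in the tray (x of wheel_center in the frame of tray between -0.08 and 0.08 m and y of wheel_center in the frame of tray between -0.075 and 0.075 m and z of wheel_center in the frame of tray below 0.06 m), for 0.2 s.
At the end, for the whole second after the job is handed in: The stop collar and the felt wheel both rest in the tray: centres inside its walls (within 80 mm of its middle along its x and 75 mm along its y), the collar's centre less than 50 mm and the wheel's less than 60 mm above the worktop, neither moving faster than 50 mm/s (all of step 2 and x of collar_center in the frame of tray between -0.08 and 0.08 m and y of collar_center in the frame of tray between -0.075 and 0.075 m and z of collar_center in the frame of tray below 0.05 m and linear speed of each of collar, felt_wheel below 0.05 m/s); the robot touches nothing.
It also fails if it takes over 72 s, if anything falls off the work surface, if the arm or the gripper's body presses on something with over 40 N, if the wrist force passes 120 N, or if a joint passes its speed limit or range.

### The arm

A 7-joint arm with a two-finger parallel gripper is mounted at the origin on a cart in front of the work surface, level with it; the furniture and walls round the work are solid. World frame = base frame: x ahead of the robot, y to its left, z up, the work surface at z = 0. Lengths are in mm, angles in rad, forces in N, time in s.
With the tool pointing down it reaches from about 425 to 925 mm from the base axis. Payload 6.8 kg.
Tool frame: the origin (TCP) lies between the finger pads; the fingertips stand 14 mm ahead of it and the grasp point (between the pads) lies 5 mm behind it; z points along the fingers, y is the line along which they close (so a half turn about z gives the same grasp; the last joint's range is limited). The gripper opens to 88 mm and grips with 3 to 60 N. Pads are 20 mm wide; open, the fingers measure 115 mm over their backs; the gripper's body (75 mm by 178 mm) begins 61 mm behind the grasp point.
Start: joints at [1.158, 0.477, 0.022, 1.555, -0.011, 1.109, -0.083], TCP at [202.578, -643.902, 236.664] pointing down, gripper open.
Joint ranges: [-2.96, 2.96], [-0.34, 2.1], [-1.41, 1.46], [0.24, 2.44], [-1.37, 4.51], [0.17, 1.92], [-2.96, 2.96]. Speed limits (rad/s): [2.39, 2.39, 3.14, 3.14, 3.14, 3.14, 3.14].

### API

Orientations are given as a unit quaternion [x, y, z, w].
In Python, from rig import r gives the robot as it stands.
- The arm moves only by the tool drive_tool, never from a script. Its argument "increments" is a list of rows, each an object of numbers: "tx", "ty", "tz": the shift along the tool's x, y, z in mm; "ax", "ay", "az": the turn, a rotation vector about the tool's x, y, z in rad; "gripper": the opening, from 0 (shut) to 1 (fully open). In form: [{"tx": .., "ty": .., "tz": .., "ax": .., "ay": .., "az": .., "gripper": ..}, ...]. A call has 1 to 20 rows; each row is the pose to reach, as a shift and turn from the pose commanded when the call began, along the tool's axes at that moment; what a row does not reach only later rows make up. A row lasts 1/10 s, in which the tool goes at most 50 mm and 8.59 degrees, less where a joint would pass 70% of its speed; a pose out of reach is approached as far as the arm can. A call with a gripper value outside its range is refused whole. The fingers move at their own pace and stop on an object; the grip force is fixed at half the most. Time passes only in rows, so rows that repeat a pose let the fingers close. It gives the time, the measured TCP pose, the force, the opening and the grip force at its end, in the units of the state.
- r.observe(): the state, without advancing time (a new reading comes with each control period).
- r.read_camera(name): name is "scene" or "side" or "wrist"; returns the picture (420x560x3 uint8, red, green, blue); there is no depth.
- r.camera_info(name): a dict with "fx", "fy", "cx", "cy" (pixels), "camera_from_world" (4x4, takes a point from world to camera coordinates). Camera axes: x right, y down, z forward; pixel columns grow to the right and rows downward; lengths in mm; the calibration is good to about 2 mm. A picture is of the moment at which its call begins: read the wrist's pose just before it. camera_info takes no time and is no camera call; for the wrist camera it gives the pose at the moment of the call.
- r.job_done(): hands the job in; it is judged then, once.
Trained networks look in the newest picture that a camera, given by its name, has taken for a name from the list of things; names that differ only in an ending like _2 or _b are one class to them, and where a whole thing is asked for, a point or a joint stands for the part that bears it (a point fixed in the world has none). Each returns a list of dicts, best first, with "p" (0 to 1); they miss things now and then, are a little off and sometimes report something else, mostly with a low value. They report only what shows in the picture. A call takes as long as a camera call. They do not tell look-alikes from the thing itself.
- r.regions_of(thing, camera): "region" (420x560 bool, what is visible of it) and "point" ([column, row] in pixels, amid what is visible of it).
The state is a dict: "time_s": time; "joint_pos": joint angles; "qd": joint speeds; "joint_efforts": joint torques, N m; "tool_pos": TCP position; "ee_rot": TCP orientation; "wrist_force": force on the tool from outside, world axes, zero at the start; "ft_torque": the same for the moment, N m; "opening": finger opening in mm; "grip_force": force on a finger pad.
Only numpy, scipy, OpenCV 4.12 (cv2) and the standard library are available. Lean on these libraries where they do the work, as an engineer would, in place of code of your own. Each camera call takes 0.05 s, during which the arm holds its last target. There are 200 camera calls.

## Working session

There is one attempt and no reset: what is moved stays moved. The work goes in short steps, Python scripts to look and compute and a tool call to move; the robot and the scene stay as the last step left them, time stands still between calls to the robot, and variables do not carry over. Pictures are saved under pics/ and viewed, at most 10 in all, crops included, and the job is handed in when it is done.

Besides the shell and the picture viewer there is one more tool, called by a JSON object that holds its "op" and its "data", one argument or row to a line. drive_tool: Moves the arm, as the interface text tells. Its arguments: {"type":"object","properties":{"increments":{"type":"array"}},"required":["increments"]}

```bash
mkdir -p pics; ls
python3 - <<'E'
from rig import r
import cv2,numpy as np
s=r.observe();print(s['time_s'],s['tool_pos'],s['ee_rot'],s['opening'])
a=[]
for c in ['scene','side']:
    im=r.read_camera(c);cv2.imwrite(f'pics/{c}0.png',im[:,:,::-1])
    i=r.camera_info(c);T=np.array(i['camera_from_world']);print(c,i['fx'],i['cx'],i['cy'],'pos',(-T[:3,:3].T@T[:3,3]).round(),'fwd',T[2,:3].round(2))
    for t in ['collar_center','wheel_center','bar_tip','tray']:
        try: print(t,[(round(d['p'],2),np.round(d['point']),d['region'].sum()) for d in r.regions_of(t,c)])
        except Exception as e: print(t,e)
E
```

```text
pics
0.0 [ 202.36022444 -643.38626986  235.72628821] [ 9.88412374e-01  1.51790101e-01 -2.09401526e-04 -8.36816340e-04] 87.83699654115685
scene 409.56079037881716 275.2535410030783 207.21955934439225 pos [ 71. 667. 756.] fwd [ 0.38 -0.67 -0.64]
collar_center [(0.48, array([262., 199.]), np.int64(174)), (0.46, array([316., 228.]), np.int64(174)), (0.45, array([297., 236.]), np.int64(172))]
wheel_center [(0.73, array([240., 210.]), np.int64(215))]
bar_tip [(0.81, array([237., 229.]), np.int64(1481))]
tray [(0.57, array([294., 191.]), np.int64(2077))]
side 477.97214392095435 279.7138064380033 207.65027864048926 pos [ 388. -797.  815.] fwd [ 0.04  0.74 -0.67]
collar_center [(0.75, array([320., 216.]), np.int64(239)), (0.52, array([268., 244.]), np.int64(211)), (0.52, array([258., 267.]), np.int64(246))]
wheel_center [(0.83, array([328., 195.]), np.int64(345)), (0.3, array([321., 230.]), np.int64(1246))]
bar_tip [(0.86, array([324., 231.]), np.int64(1275))]
tray [(0.97, array([325., 315.]), np.int64(6292))]
```

Run:
```python
import cv2
a=cv2.imread('pics/scene0.png')[110:310,150:410];b=cv2.imread('pics/side0.png')[130:400,180:450]
cv2.imwrite('pics/a.png',cv2.resize(a,None,fx=3,fy=3,interpolation=2));cv2.imwrite('pics/b.png',cv2.resize(b,None,fx=2.2,fy=2.2,interpolation=2))
```

```text
(no output)
```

View pics/a.png

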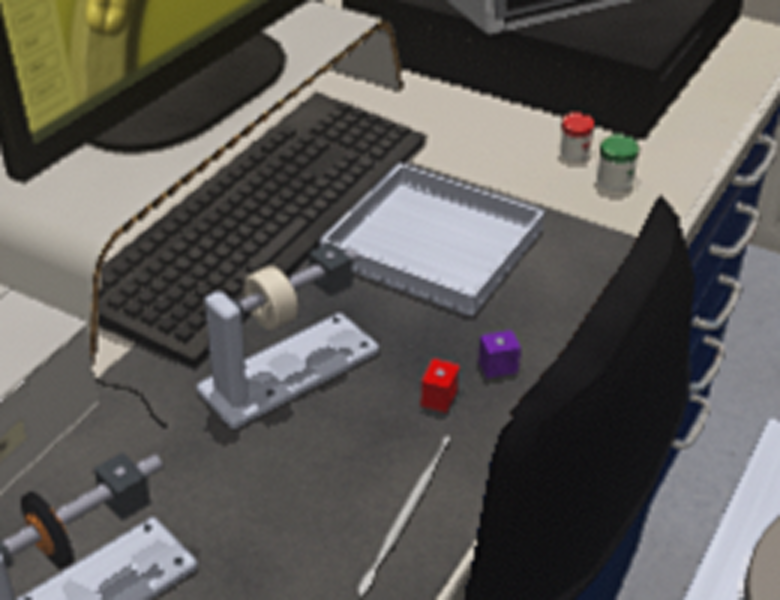

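View pics/b.png

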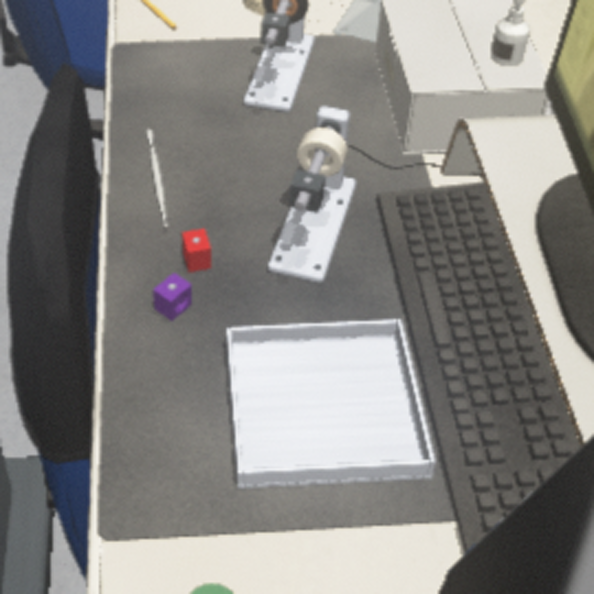

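The scene crop shows the felt stand with the collar at about (262,199) and the felt wheel at (240,210) in full-frame pixels. The tray is at (294,191), the brush stand is at lower left, and the red and purple cubes are decoys. In the side view the collar is at (320,216), the wheel at (328,195) and the tray at (325,315).

```bash
cat > h.py <<'E'
from rig import r
import cv2,numpy as np
def info(c):
    i=r.camera_info(c);T=np.array(i['camera_from_world']);K=np.array([[i['fx'],0,i['cx']],[0,i['fy'],i['cy']],[0,0,1]]);return K,T
def onplane(c,p,z):
    K,T=info(c);d=T[:3,:3].T@np.linalg.inv(K)@[p[0],p[1],1];o=-T[:3,:3].T@T[:3,3];return o+d*(z-o[2])/d[2]
def proj(c,P):
    K,T=info(c);q=K@(T[:3,:3]@np.asarray(P)+T[:3,3]);return q[:2]/q[2]
def tri(obs):
    Ps=[info(c)[0]@info(c)[1][:3] for c,_ in obs]
    X=cv2.triangulatePoints(Ps[0],Ps[1],*[np.array(p,float).reshape(2,1) for _,p in obs]);return (X[:3]/X[3]).ravel()
E
python3 - <<'E'
from h import *
np.set_printoptions(suppress=True,precision=1)
print('collar',tri([('scene',(262,199)),('side',(320,216))]),'wheel',tri([('scene',(240,210)),('side',(328,195))]))
for p in [(216,240),(276,226),(263.3,215.3),(228.3,251.7)]: print('plate scene',onplane('scene',p,12))
for p in [(302.7,251.8),(326.4,256.4),(341.4,212.7)]: print('plate side',onplane('side',p,12))
# tray rim outer corners, side crop px
for q in [(226,328),(402,320),(434,466),(238,476)]: print('tray',onplane('side',np.array(q)/2.2+[180,130],25))
E
```

```text
collar [516.9 -36.9  96.6] wheel [542.2  29.9  98. ]
plate scene [582.4  80.3  12. ]
plate scene [476.  -46.3  12. ]
plate scene [528.6 -66.5  12. ]
plate scene [530.7  98.4  12. ]
plate side [480.9 -61.9  12. ]
plate side [532.8 -79.1  12. ]
plate side [588.8  63.   12. ]
tray [ 429.9 -149.2   25. ]
tray [ 600.6 -149.5   25. ]
tray [ 597.9 -310.5   25. ]
tray [ 430.  -310.2   25. ]
```

Run:
```python
from h import *
np.set_printoptions(suppress=True,precision=1)
s=lambda x,y:('scene',(x/3+150,y/3+110)); d=lambda x,y:('side',(x/2.2+180,y/2.2+130))
print('chair ends',tri([s(660,200),d(30,450)]),tri([s(660,200),d(95,450)]),tri([s(500,430),d(70,70)]))
print('mon',tri([s(20,180),d(550,110)]))
u=np.array([.36,.933,0]);u/=np.linalg.norm(u)
# bar axis fit in both images: project candidate tip/points
for P in [(505,-64,100),(516.9,-36.9,96),(542.2,29.9,96)]: print(proj('scene',P),proj('side',P))
```

```text
chair ends [ 285.1 -309.3   81.5] [ 314.3 -309.5   73.9] [283.7 112.1 147.1]
mon [786.   41.9 128.9]
[270.2 193.4] [315.2 224.2]
[260.9 198.6] [319.1 216.7]
[238.3 209.6] [326.6 196.4]
```

View pics/side0.png

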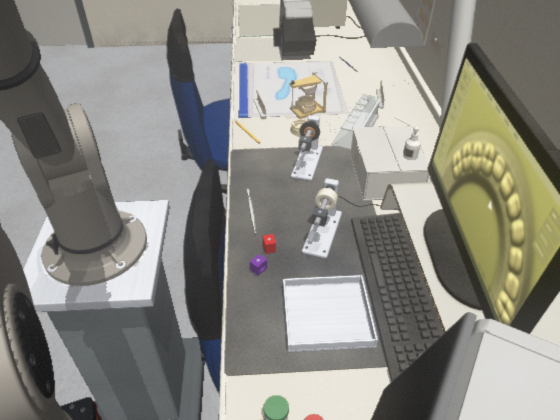

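The full side view confirms the layout. The robot base is at left, the chairs are low, and the path to the stand at about (325,215) is clear. The tray is at (330,313).

{"op": "drive_tool", "data": {
  "increments": [
    {"tx": 240,"ty": -240,"tz": -34,"az": -0.45,"gripper": 1},
    {"tx": 240,"ty": -240,"tz": -34,"az": -0.45,"gripper": 1},
    {"tx": 240,"ty": -240,"tz": -34,"az": -0.45,"gripper": 1},
    {"tx": 240,"ty": -240,"tz": -34,"az": -0.45,"gripper": 1},
    {"tx": 240,"ty": -240,"tz": -34,"az": -0.45,"gripper": 1},
    {"tx": 240,"ty": -240,"tz": -34,"az": -0.45,"gripper": 1},
    {"tx": 240,"ty": -240,"tz": -34,"az": -0.45,"gripper": 1},
    {"tx": 480,"ty": -483,"tz": -34,"az": -0.89,"gripper": 1},
    {"tx": 480,"ty": -483,"tz": -34,"az": -0.89,"gripper": 1},
    {"tx": 480,"ty": -483,"tz": -34,"az": -0.89,"gripper": 1},
    {"tx": 480,"ty": -483,"tz": -34,"az": -0.89,"gripper": 1},
    {"tx": 480,"ty": -483,"tz": -34,"az": -0.89,"gripper": 1},
    {"tx": 480,"ty": -483,"tz": -34,"az": -0.89,"gripper": 1},
    {"tx": 480,"ty": -483,"tz": -34,"az": -0.89,"gripper": 1},
    {"tx": 480,"ty": -483,"tz": -34,"az": -0.89,"gripper": 1},
    {"tx": 480,"ty": -483,"tz": -34,"az": -0.89,"gripper": 1},
    {"tx": 480,"ty": -483,"tz": -34,"az": -0.89,"gripper": 1},
    {"tx": 480,"ty": -483,"tz": -34,"az": -0.89,"gripper": 1},
    {"tx": 480,"ty": -483,"tz": -34,"az": -0.89,"gripper": 1},
    {"tx": 480,"ty": -483,"tz": -34,"az": -0.89,"gripper": 1}
  ]
}}

```text
invalid input
```

{"op": "drive_tool", "data": {
  "increments": [
    {"tx": 240,"ty": -240,"tz": -34,"ax": 0,"ay": 0,"az": -0.45,"gripper": 1},
    {"tx": 240,"ty": -240,"tz": -34,"ax": 0,"ay": 0,"az": -0.45,"gripper": 1}
  ]
}}

```text
time_s: 0.7
tool_pos: [248.1, -555.3, 246.2]
ee_rot: [0.954, 0.299, -0.0, -0.0]
wrist_force: [1.6, -0.3, -0.2]
opening: 87.7
grip_force: 0.0
```

{"op": "drive_tool", "data": {
  "increments": [
    {"tx": 505,"ty": -265,"tz": -24,"ax": 0,"ay": 0,"az": -0.59,"gripper": 1},
    {"tx": 505,"ty": -265,"tz": -24,"ax": 0,"ay": 0,"az": -0.59,"gripper": 1},
    {"tx": 505,"ty": -265,"tz": -24,"ax": 0,"ay": 0,"az": -0.59,"gripper": 1},
    {"tx": 505,"ty": -265,"tz": -24,"ax": 0,"ay": 0,"az": -0.59,"gripper": 1},
    {"tx": 505,"ty": -265,"tz": -24,"ax": 0,"ay": 0,"az": -0.59,"gripper": 1},
    {"tx": 505,"ty": -265,"tz": -24,"ax": 0,"ay": 0,"az": -0.59,"gripper": 1},
    {"tx": 505,"ty": -265,"tz": -24,"ax": 0,"ay": 0,"az": -0.59,"gripper": 1},
    {"tx": 505,"ty": -265,"tz": -24,"ax": 0,"ay": 0,"az": -0.59,"gripper": 1},
    {"tx": 505,"ty": -265,"tz": -24,"ax": 0,"ay": 0,"az": -0.59,"gripper": 1},
    {"tx": 505,"ty": -265,"tz": -24,"ax": 0,"ay": 0,"az": -0.59,"gripper": 1},
    {"tx": 505,"ty": -265,"tz": -24,"ax": 0,"ay": 0,"az": -0.59,"gripper": 1},
    {"tx": 505,"ty": -265,"tz": -24,"ax": 0,"ay": 0,"az": -0.59,"gripper": 1},
    {"tx": 505,"ty": -265,"tz": -24,"ax": 0,"ay": 0,"az": -0.59,"gripper": 1},
    {"tx": 505,"ty": -265,"tz": -24,"ax": 0,"ay": 0,"az": -0.59,"gripper": 1},
    {"tx": 505,"ty": -265,"tz": -24,"ax": 0,"ay": 0,"az": -0.59,"gripper": 1},
    {"tx": 505,"ty": -265,"tz": -24,"ax": 0,"ay": 0,"az": -0.59,"gripper": 1}
  ]
}}

```text
time_s: 2.3
tool_pos: [512.8, -52.3, 270.5]
ee_rot: [0.828, 0.561, -0.0, 0.0]
wrist_force: [0.3, 0.4, -0.2]
opening: 87.9
grip_force: 0.0
```

Run:
```python
from h import *
np.set_printoptions(suppress=True,precision=1)
s=r.observe();print(s['time_s'],s['tool_pos'],s['ee_rot'],s['joint_pos'])
K,T=info('wrist');print(-T[:3,:3].T@T[:3,3],T[2,:3],T[0,:3])
im=r.read_camera('wrist');cv2.imwrite('pics/w1.png',im[:,:,::-1])
for t in ['collar_center','wheel_center']: 
    for d in r.regions_of(t,'wrist'): print(t,d['p'],np.array(d['point']),d['region'].sum(),onplane('wrist',d['point'],111),cv2.minAreaRect(np.argwhere(d['region'])[:,::-1].astype(np.float32)))
```

```text
2.3 [512.8 -52.3 270.5] [ 0.8  0.6 -0.   0. ] [ 0.4  0.2 -0.5  1.9  0.1  1.1 -0.5]
[541.1  19.  417.9] [-0.1 -0.3 -1. ] [ 0.9 -0.4 -0. ]
collar_center 0.83 [207.7 234.8] 270 [421.9 -62.9 111. ] ((206.2069091796875, 237.48275756835938), (17.455360412597656, 21.912050247192383), 21.801406860351562)
collar_center 0.8 [203.7 196.5] 495 [437.  -21.3 111. ] ((203.61534118652344, 194.92306518554688), (22.188007354736328, 23.297409057617188), 56.3099365234375)
collar_center 0.63 [275.5 177.9] 700 [516.8 -31.  111. ] ((277.0, 178.0), (26.0, 28.0), 90.0)
wheel_center 0.92 [278.4 114.8] 1145 [543.3  27.5 111. ] ((276.5, 118.0), (46.99999237060547, 23.999996185302734), -0.0)
```

View pics/w1.png

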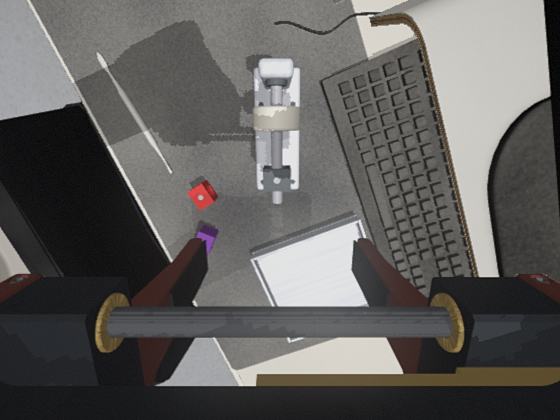

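The wrist view shows the bar running straight down column 277. The wheel is at (276,118), the collar at (277,179) and the tip at about (278,203), so the tool's yaw matches the bar. Next I descend onto the collar.

{"op": "drive_tool", "data": {
  "increments": [
    {"tx": 17,"ty": -2.5,"tz": 60,"ax": 0,"ay": 0,"az": 0,"gripper": 1},
    {"tx": 17,"ty": -2.5,"tz": 120,"ax": 0,"ay": 0,"az": 0,"gripper": 1},
    {"tx": 17,"ty": -2.5,"tz": 173,"ax": 0,"ay": 0,"az": 0,"gripper": 1},
    {"tx": 17,"ty": -2.5,"tz": 173,"ax": 0,"ay": 0,"az": 0,"gripper": 1},
    {"tx": 17,"ty": -2.5,"tz": 173,"ax": 0,"ay": 0,"az": 0,"gripper": 1},
    {"tx": 17,"ty": -2.5,"tz": 173,"ax": 0,"ay": 0,"az": 0,"gripper": 0.2},
    {"tx": 17,"ty": -2.5,"tz": 173,"ax": 0,"ay": 0,"az": 0,"gripper": 0.2},
    {"tx": 17,"ty": -2.5,"tz": 173,"ax": 0,"ay": 0,"az": 0,"gripper": 0.2},
    {"tx": 17,"ty": -2.5,"tz": 173,"ax": 0,"ay": 0,"az": 0,"gripper": 0.2},
    {"tx": 17,"ty": -2.5,"tz": 173,"ax": 0,"ay": 0,"az": 0,"gripper": 0.2},
    {"tx": 17,"ty": -2.5,"tz": 173,"ax": 0,"ay": 0,"az": 0,"gripper": 0.2}
  ]
}}

```text
time_s: 3.55
tool_pos: [517.5, -33.9, 98.1]
ee_rot: [0.827, 0.562, 0.0, 0.0]
wrist_force: [0.1, -0.0, 0.0]
opening: 43.5
grip_force: 0.0
```

Run:
```python
from h import *
im=r.read_camera('wrist');a=im;b=r.read_camera('side')[150:290,260:400];c=r.read_camera('scene')[150:290,190:330]
o=np.hstack([cv2.resize(a,(427,320)),cv2.resize(b,(320,320))])
cv2.imwrite('pics/w2.png',o[:,:,::-1])
```

```text
(no output)
```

View pics/w2.png

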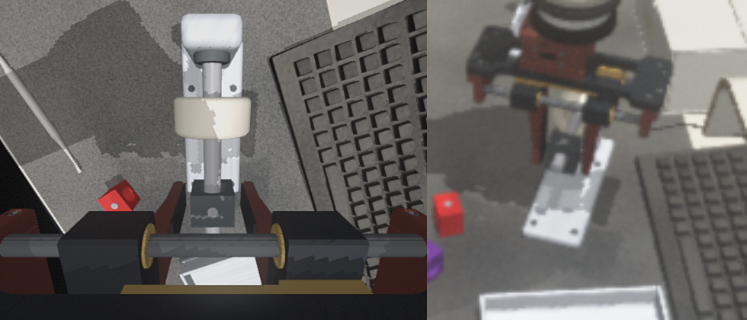

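The collar lies between the half-closed fingers at about (212,205) in the left panel, centred. I'll keep closing.

{"op": "drive_tool", "data": {
  "increments": [
    {"tx": 0,"ty": 0,"tz": 0,"ax": 0,"ay": 0,"az": 0,"gripper": 0.1},
    {"tx": 0,"ty": 0,"tz": 0,"ax": 0,"ay": 0,"az": 0,"gripper": 0.1},
    {"tx": 0,"ty": 0,"tz": 0,"ax": 0,"ay": 0,"az": 0,"gripper": 0.1},
    {"tx": 0,"ty": 0,"tz": 0,"ax": 0,"ay": 0,"az": 0,"gripper": 0.1},
    {"tx": 0,"ty": 0,"tz": 0,"ax": 0,"ay": 0,"az": 0,"gripper": 0.1}
  ]
}}

```text
time_s: 4.2
tool_pos: [517.3, -33.8, 97.6]
ee_rot: [0.827, 0.562, -0.0, 0.0]
wrist_force: [-1.0, 0.2, 1.2]
opening: 29.6
grip_force: 30.0
```

{"op": "drive_tool", "data": {
  "increments": [
    {"tx": 0,"ty": 0,"tz": -3.5,"ax": 0,"ay": 0,"az": 0,"gripper": 0.1},
    {"tx": 0,"ty": 0,"tz": -3.5,"ax": 0,"ay": 0,"az": 0,"gripper": 0.1},
    {"tx": -15,"ty": 0,"tz": -3.5,"ax": 0,"ay": 0,"az": 0,"gripper": 0.1},
    {"tx": -30,"ty": 0,"tz": -3.5,"ax": 0,"ay": 0,"az": 0,"gripper": 0.1},
    {"tx": -45,"ty": 0,"tz": -3.5,"ax": 0,"ay": 0,"az": 0,"gripper": 0.1},
    {"tx": -60,"ty": 0,"tz": -3.5,"ax": 0,"ay": 0,"az": 0,"gripper": 0.1},
    {"tx": -80,"ty": 0,"tz": -3.5,"ax": 0,"ay": 0,"az": 0,"gripper": 0.1},
    {"tx": -80,"ty": 0,"tz": -3.5,"ax": 0,"ay": 0,"az": 0,"gripper": 0.1}
  ]
}}

```text
time_s: 5.0
tool_pos: [485.9, -112.4, 100.8]
ee_rot: [0.828, 0.56, -0.001, 0.0]
wrist_force: [0.6, 0.0, -0.0]
opening: 29.8
grip_force: 30.0
```

{"op": "drive_tool", "data": {
  "increments": [
    {"tx": -45,"ty": 16,"tz": 0,"ax": 0,"ay": 0,"az": 0,"gripper": 0.1},
    {"tx": -90,"ty": 32,"tz": 0,"ax": 0,"ay": 0,"az": 0,"gripper": 0.1},
    {"tx": -139,"ty": 49,"tz": 0,"ax": 0,"ay": 0,"az": 0,"gripper": 0.1},
    {"tx": -139,"ty": 49,"tz": 30,"ax": 0,"ay": 0,"az": 0,"gripper": 0.1},
    {"tx": -139,"ty": 49,"tz": 60,"ax": 0,"ay": 0,"az": 0,"gripper": 0.1},
    {"tx": -139,"ty": 49,"tz": 77,"ax": 0,"ay": 0,"az": 0,"gripper": 0.1},
    {"tx": -139,"ty": 49,"tz": 77,"ax": 0,"ay": 0,"az": 0,"gripper": 0.1},
    {"tx": -139,"ty": 49,"tz": 77,"ax": 0,"ay": 0,"az": 0,"gripper": 0.1},
    {"tx": -139,"ty": 49,"tz": 77,"ax": 0,"ay": 0,"az": 0,"gripper": 0.5},
    {"tx": -139,"ty": 49,"tz": 77,"ax": 0,"ay": 0,"az": 0,"gripper": 0.5},
    {"tx": -139,"ty": 49,"tz": 77,"ax": 0,"ay": 0,"az": 0,"gripper": 0.5},
    {"tx": -139,"ty": 49,"tz": 77,"ax": 0,"ay": 0,"az": 0,"gripper": 0.5}
  ]
}}

```text
time_s: 6.2
tool_pos: [482.7, -255.6, 24.6]
ee_rot: [0.827, 0.563, 0.0, 0.0]
wrist_force: [-0.2, -1.2, 0.5]
opening: 43.9
grip_force: 0.0
```

{"op": "drive_tool", "data": {
  "increments": [
    {"tx": 0,"ty": 0,"tz": -40,"ax": 0,"ay": 0,"az": 0,"gripper": 0.5},
    {"tx": 0,"ty": 0,"tz": -85,"ax": 0,"ay": 0,"az": 0,"gripper": 0.5},
    {"tx": 0,"ty": 0,"tz": -130,"ax": 0,"ay": 0,"az": 0,"gripper": 1},
    {"tx": 0,"ty": 0,"tz": -160,"ax": 0,"ay": 0,"az": 0,"gripper": 1},
    {"tx": 45,"ty": -8,"tz": -160,"ax": 0,"ay": 0,"az": 0,"gripper": 1},
    {"tx": 90,"ty": -16,"tz": -160,"ax": 0,"ay": 0,"az": 0,"gripper": 1},
    {"tx": 135,"ty": -24,"tz": -160,"ax": 0,"ay": 0,"az": 0,"gripper": 1},
    {"tx": 180,"ty": -32,"tz": -160,"ax": 0,"ay": 0,"az": 0,"gripper": 1},
    {"tx": 225,"ty": -40,"tz": -160,"ax": 0,"ay": 0,"az": 0,"gripper": 1},
    {"tx": 270,"ty": -48,"tz": -160,"ax": 0,"ay": 0,"az": 0,"gripper": 1},
    {"tx": 286,"ty": -48.5,"tz": -160,"ax": 0,"ay": 0,"az": 0,"gripper": 1},
    {"tx": 286,"ty": -48.5,"tz": -160,"ax": 0,"ay": 0,"az": 0,"gripper": 1},
    {"tx": 286,"ty": -48.5,"tz": -160,"ax": 0,"ay": 0,"az": 0,"gripper": 1}
  ]
}}

```text
time_s: 7.5
tool_pos: [542.1, 27.6, 184.0]
ee_rot: [0.827, 0.562, -0.0, 0.0]
wrist_force: [0.3, -0.6, 0.2]
opening: 87.7
grip_force: 0.0
```

Run:
```python
from h import *
s=r.observe();print(s['time_s'],np.round(s['tool_pos'],1))
w=r.read_camera('wrist');b=r.read_camera('side')[130:360,250:450]
for c in ['wrist','side']:
  for t in ['wheel_center','collar_center']:
    for d in r.regions_of(t,c)[:3]: print(c,t,d['p'],np.array(d['point']),d['region'].sum(),onplane(c,d['point'],{'w':121,'c':34}[t[0]]).round())
cv2.imwrite('pics/w3.png',np.hstack([cv2.resize(w,(427,320)),cv2.resize(b,(278,320))])[:,:,::-1])
```

```text
7.5 [542.1  27.6 184. ]
wrist wheel_center 0.8 [275.7 224. ] 2107 [540.  30. 121.]
wrist collar_center 0.5 [194.5 340.7] 128 [ 380. -101.   34.]
wrist collar_center 0.43 [204.7 286.4] 88 [424. -38.  34.]
wrist collar_center 0.41 [324.1 356.1] 5291 [ 519. -182.   34.]
side wheel_center 0.55 [328.3 193.4] 295 [542.  11. 121.]
side collar_center 0.62 [265.3 242.8] 223 [397. -50.  34.]
side collar_center 0.58 [257.4 262.2] 264 [ 378. -107.   34.]
side collar_center 0.52 [313.1 323.9] 300 [ 481. -270.   34.]
```

View pics/w3.png

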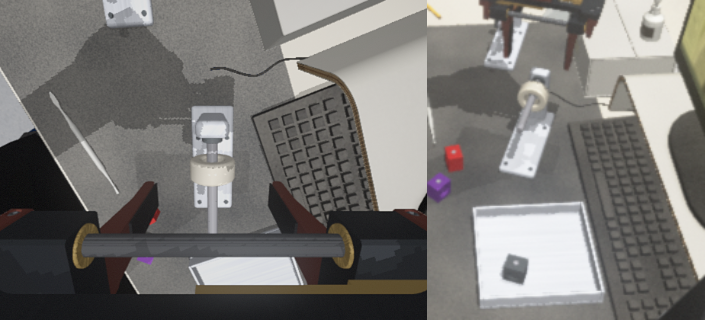

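The collar sits in the tray at about (515,267) in the right panel. The wheel is under the gripper and centred between the fingers, so I descend and grip it.

{"op": "drive_tool", "data": {
  "increments": [
    {"tx": 0,"ty": -1,"tz": 45,"ax": 0,"ay": 0,"az": 0,"gripper": 1},
    {"tx": 0,"ty": -1,"tz": 80,"ax": 0,"ay": 0,"az": 0,"gripper": 1},
    {"tx": 0,"ty": -1,"tz": 93,"ax": 0,"ay": 0,"az": 0,"gripper": 1},
    {"tx": 0,"ty": -1,"tz": 93,"ax": 0,"ay": 0,"az": 0,"gripper": 1},
    {"tx": 0,"ty": -1,"tz": 93,"ax": 0,"ay": 0,"az": 0,"gripper": 0.4},
    {"tx": 0,"ty": -1,"tz": 93,"ax": 0,"ay": 0,"az": 0,"gripper": 0.4},
    {"tx": 0,"ty": -1,"tz": 93,"ax": 0,"ay": 0,"az": 0,"gripper": 0.4},
    {"tx": 0,"ty": -1,"tz": 93,"ax": 0,"ay": 0,"az": 0,"gripper": 0.4},
    {"tx": 0,"ty": -1,"tz": 93,"ax": 0,"ay": 0,"az": 0,"gripper": 0.4},
    {"tx": 0,"ty": -1,"tz": 93,"ax": 0,"ay": 0,"az": 0,"gripper": 0.4},
    {"tx": 0,"ty": -1,"tz": 93,"ax": 0,"ay": 0,"az": 0,"gripper": 0.4},
    {"tx": 0,"ty": -1,"tz": 93,"ax": 0,"ay": 0,"az": 0,"gripper": 0.4},
    {"tx": 0,"ty": -1,"tz": 93,"ax": 0,"ay": 0,"az": 0,"gripper": 0.4}
  ]
}}

```text
time_s: 9.1
tool_pos: [541.6, 28.7, 91.4]
ee_rot: [0.827, 0.562, 0.0, 0.0]
wrist_force: [-0.2, -0.5, 4.1]
opening: 45.7
grip_force: 30.0
```

Run:
```python
from h import *
s=r.observe();print(s['opening'],s['grip_force'],s['wrist_force'],s['ft_torque'])
w=r.read_camera('wrist')[100:380,130:430];b=r.read_camera('side')[150:260,270:380]
cv2.imwrite('pics/w4.png',np.hstack([cv2.resize(w,(386,360)),cv2.resize(b,(360,360),interpolation=2)])[:,:,::-1])
```

```text
45.6704412907995 29.99948278069496 [-0.19382284 -0.47566812  4.05957136] [-0.17481076  0.13899062 -0.02004522]
```

View pics/w4.png

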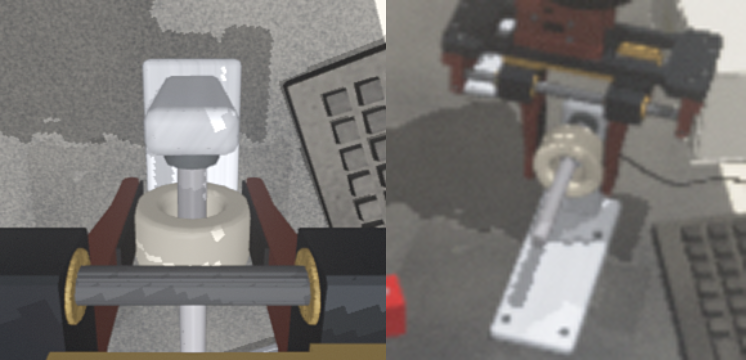

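The left panel shows the felt wheel between the fingers on the bar. In the right panel the wheel, at about (567,160), seems to stick out ahead of the fingers, so I'll check the offset along the bar.

Run:
```python
from h import *
u=np.array([.3665,.9304,0]);p=np.array([541.6,28.7,95.5])
for d in [0,-8,-16]: print(d,proj('side',p+d*u).round(1),'front face',proj('side',p+(d-12)*u).round(1))
for d in [-24,-12,0,12]: print('wrist rim top',d,proj('wrist',p+d*u+[0,0,25]).round(1))
for c in ['wrist','side']:
  im=r.read_camera(c)
  for d in r.regions_of('wheel_center',c)[:1]:
    ys,xs=np.where(d['region']);print(c,d['p'],d['point'],xs.min(),xs.max(),ys.min(),ys.max(),(ys.max()+ys.min())/2)
```

```text
0 [326.4 196.9] front face [325.1 200.2]
-8 [325.5 199.1] front face [324.2 202.4]
-16 [324.7 201.3] front face [323.4 204.6]
wrist rim top -24 [279.4 339.2]
wrist rim top -12 [279.4 318. ]
wrist rim top 0 [279.4 295.8]
wrist rim top 12 [279.4 272.5]
wrist 0.73 [280.1, 277.1] 234 324 242 307 274.5
side 0.75 [327.4, 196.6] 315 335 188 209 198.5
```

{"op": "drive_tool", "data": {
  "increments": [
    {"tx": 0,"ty": 0,"tz": -2,"ax": 0,"ay": 0,"az": 0,"gripper": 0.3},
    {"tx": 0,"ty": 0,"tz": -4,"ax": 0,"ay": 0,"az": 0,"gripper": 0.3},
    {"tx": 0,"ty": 0,"tz": -4,"ax": 0,"ay": 0,"az": 0,"gripper": 0.3},
    {"tx": -8,"ty": 0,"tz": -4,"ax": 0,"ay": 0,"az": 0,"gripper": 0.3},
    {"tx": -16,"ty": 0,"tz": -4,"ax": 0,"ay": 0,"az": 0,"gripper": 0.3},
    {"tx": -24,"ty": 0,"tz": -4,"ax": 0,"ay": 0,"az": 0,"gripper": 0.3},
    {"tx": -32,"ty": 0,"tz": -4,"ax": 0,"ay": 0,"az": 0,"gripper": 0.3},
    {"tx": -40,"ty": 0,"tz": -4,"ax": 0,"ay": 0,"az": 0,"gripper": 0.3},
    {"tx": -40,"ty": 0,"tz": -4,"ax": 0,"ay": 0,"az": 0,"gripper": 0.3}
  ]
}}

```text
time_s: 10.3
tool_pos: [526.1, -10.3, 95.0]
ee_rot: [0.827, 0.562, -0.0, 0.0]
wrist_force: [-0.1, 0.6, -0.2]
opening: 45.9
grip_force: 30.0
```

Run:
```python
from h import *
w=r.read_camera('wrist')[100:380,130:430];b=r.read_camera('side')[150:260,270:380]
for c in ['wrist','side']:
  for d in r.regions_of('wheel_center',c)[:1]:
    ys,xs=np.where(d['region']);print(c,d['p'],d['point'],xs.min(),xs.max(),ys.min(),ys.max(),(ys.max()+ys.min())/2)
cv2.imwrite('pics/w5.png',np.hstack([cv2.resize(w,(386,360)),cv2.resize(b,(360,360),interpolation=2)])[:,:,::-1])
```

```text
wrist 0.84 [280.0, 277.2] 235 324 242 308 275.0
side 0.67 [323.0, 203.7] 310 331 198 220 209.0
```

View pics/w5.png

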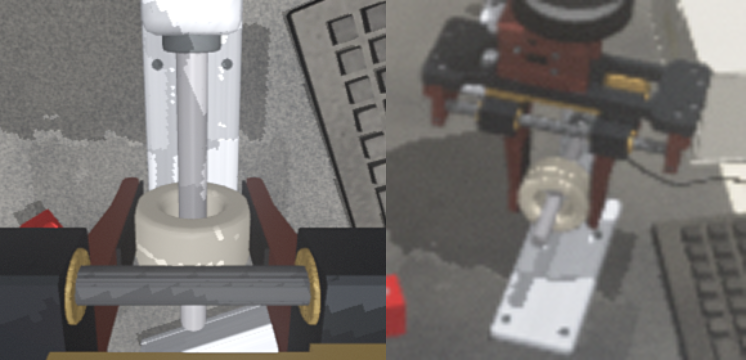

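The wheel rides with the gripper: it has the same position in the wrist view, at (190,220) in the left panel. I'll slide it off and carry it to the tray.

{"op": "drive_tool", "data": {
  "increments": [
    {"tx": -12,"ty": 0,"tz": 0,"ax": 0,"ay": 0,"az": 0,"gripper": 0.3},
    {"tx": -24,"ty": 0,"tz": 0,"ax": 0,"ay": 0,"az": 0,"gripper": 0.3},
    {"tx": -36,"ty": 0,"tz": 0,"ax": 0,"ay": 0,"az": 0,"gripper": 0.3},
    {"tx": -48,"ty": 0,"tz": 0,"ax": 0,"ay": 0,"az": 0,"gripper": 0.3},
    {"tx": -60,"ty": 0,"tz": 0,"ax": 0,"ay": 0,"az": 0,"gripper": 0.3},
    {"tx": -75,"ty": 0,"tz": 0,"ax": 0,"ay": 0,"az": 0,"gripper": 0.3},
    {"tx": -95,"ty": 0,"tz": 0,"ax": 0,"ay": 0,"az": 0,"gripper": 0.3},
    {"tx": -95,"ty": 0,"tz": 0,"ax": 0,"ay": 0,"az": 0,"gripper": 0.3},
    {"tx": -125,"ty": 30,"tz": 0,"ax": 0,"ay": 0,"az": 0,"gripper": 0.3},
    {"tx": -155,"ty": 60,"tz": 0,"ax": 0,"ay": 0,"az": 0,"gripper": 0.3},
    {"tx": -180,"ty": 83,"tz": 0,"ax": 0,"ay": 0,"az": 0,"gripper": 0.3},
    {"tx": -180,"ty": 83,"tz": 20,"ax": 0,"ay": 0,"az": 0,"gripper": 0.3},
    {"tx": -180,"ty": 83,"tz": 40,"ax": 0,"ay": 0,"az": 0,"gripper": 0.3},
    {"tx": -180,"ty": 83,"tz": 55,"ax": 0,"ay": 0,"az": 0,"gripper": 0.3},
    {"tx": -180,"ty": 83,"tz": 55,"ax": 0,"ay": 0,"az": 0,"gripper": 0.3},
    {"tx": -180,"ty": 83,"tz": 55,"ax": 0,"ay": 0,"az": 0,"gripper": 0.3}
  ]
}}

```text
time_s: 12.1
tool_pos: [538.0, -205.8, 40.3]
ee_rot: [0.827, 0.563, 0.0, -0.0]
wrist_force: [-0.3, -0.7, 0.3]
opening: 45.7
grip_force: 30.0
```

Run:
```python
from h import *
w=r.read_camera('wrist')[60:380,100:460];b=r.read_camera('side')[230:370,260:400]
cv2.imwrite('pics/w6.png',np.hstack([cv2.resize(w,(405,360)),cv2.resize(b,(360,360),interpolation=2)])[:,:,::-1])
```

```text
(no output)
```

View pics/w6.png

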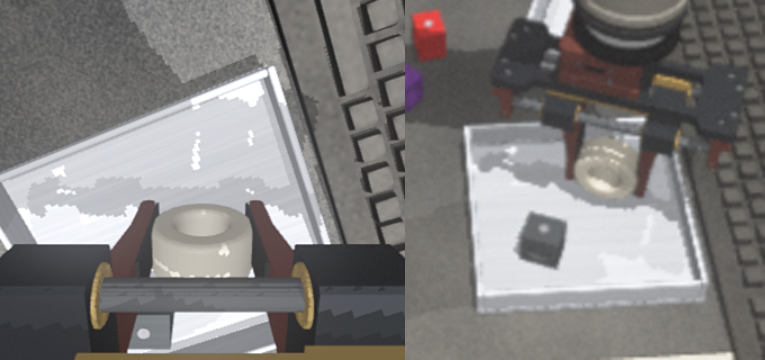

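The wheel is held over the tray at about (605,170) in the right panel, clear of the collar at (543,240). I'll lower it, release and retreat upward.

{"op": "drive_tool", "data": {
  "increments": [
    {"tx": 0,"ty": 0,"tz": 5,"ax": 0,"ay": 0,"az": 0,"gripper": 0.3},
    {"tx": 0,"ty": 0,"tz": 9,"ax": 0,"ay": 0,"az": 0,"gripper": 0.3},
    {"tx": 0,"ty": 0,"tz": 13,"ax": 0,"ay": 0,"az": 0,"gripper": 0.3},
    {"tx": 0,"ty": 0,"tz": 13,"ax": 0,"ay": 0,"az": 0,"gripper": 0.3}
  ]
}}

```text
time_s: 12.6
tool_pos: [537.3, -206.4, 26.5]
ee_rot: [0.827, 0.562, -0.0, -0.0]
wrist_force: [-0.3, -0.7, -0.7]
opening: 45.6
grip_force: 30.0
```

{"op": "drive_tool", "data": {
  "increments": [
    {"tx": 0,"ty": 0,"tz": 1,"ax": 0,"ay": 0,"az": 0,"gripper": 0.72},
    {"tx": 0,"ty": 0,"tz": 1,"ax": 0,"ay": 0,"az": 0,"gripper": 0.72},
    {"tx": 0,"ty": 0,"tz": 1,"ax": 0,"ay": 0,"az": 0,"gripper": 0.72},
    {"tx": 0,"ty": 0,"tz": 1,"ax": 0,"ay": 0,"az": 0,"gripper": 0.72},
    {"tx": 0,"ty": 0,"tz": 1,"ax": 0,"ay": 0,"az": 0,"gripper": 0.72},
    {"tx": 0,"ty": 0,"tz": -20,"ax": 0,"ay": 0,"az": 0,"gripper": 0.72},
    {"tx": 0,"ty": 0,"tz": -50,"ax": 0,"ay": 0,"az": 0,"gripper": 0.72},
    {"tx": 0,"ty": 0,"tz": -90,"ax": 0,"ay": 0,"az": 0,"gripper": 0.72},
    {"tx": 0,"ty": 0,"tz": -130,"ax": 0,"ay": 0,"az": 0,"gripper": 0.72},
    {"tx": 0,"ty": 0,"tz": -160,"ax": 0,"ay": 0,"az": 0,"gripper": 0.72},
    {"tx": 0,"ty": 0,"tz": -160,"ax": 0,"ay": 0,"az": 0,"gripper": 0.72},
    {"tx": 0,"ty": 0,"tz": -160,"ax": 0,"ay": 0,"az": 0,"gripper": 0.72}
  ]
}}

```text
time_s: 13.8
tool_pos: [537.9, -206.6, 187.6]
ee_rot: [0.827, 0.562, 0.0, 0.001]
wrist_force: [0.2, -0.6, -0.0]
opening: 63.2
grip_force: 0.0
```

Run:
```python
from h import *
for k in range(2):
  for _ in range(1+6*k): b=r.read_camera('side')
  for t,z in [('wheel_center',29),('collar_center',20)]: print(t,[(round(d['p'],2),np.round(d['point'],1),onplane('side',d['point'],z).round()) for d in r.regions_of(t,'side')])
cv2.imwrite('pics/f.png',cv2.resize(b[230:370,240:420],None,fx=4,fy=4)[:,:,::-1])
```

```text
wheel_center [(0.71, array([337.6, 298.9]), array([ 537., -210.,   29.]))]
collar_center [(0.77, array([269.7, 243.9]), array([407., -40.,  20.])), (0.61, array([257.6, 263.2]), array([378., -97.,  20.])), (0.55, array([311.7, 323.6]), array([ 480., -260.,   20.]))]
wheel_center [(0.66, array([337.8, 299.7]), array([ 537., -212.,   29.]))]
collar_center [(0.65, array([258.8, 264.5]), array([ 380., -101.,   20.])), (0.64, array([268. , 241.5]), array([403., -32.,  20.])), (0.58, array([313.1, 325.1]), array([ 482., -263.,   20.]))]
```

View pics/f.png

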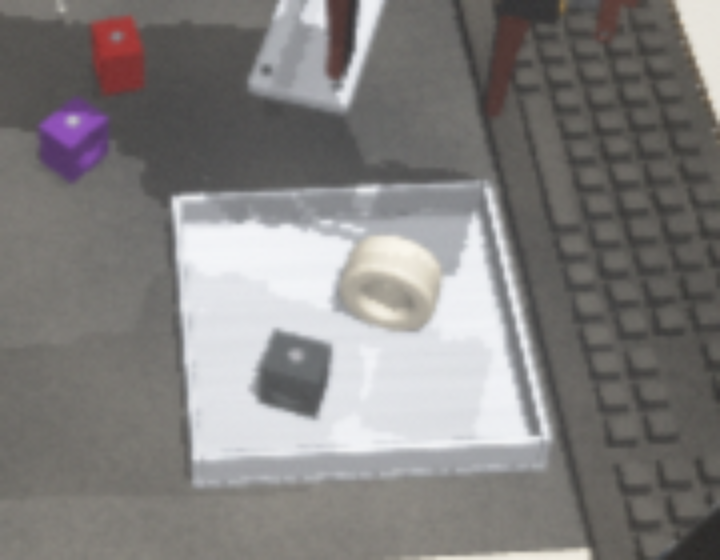

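Both parts rest in the tray, the wheel at about (390,283) and the collar at (293,370) in the crop. The gripper is clear above them.

```bash
python3 -c "
from rig import r
print(r.job_done())"
```

```text
the job is handed in; nothing more can be done
None
```

The stop collar and then the felt wheel were slid off the bar and released in the tray. The last picture shows both at rest with the gripper clear, and the job was handed in at about 14 s (limit 72 s); no verdict came back.

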